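# Load the dish carrier and lift it by its bail

### The arm

A 6-joint arm with a two-finger parallel gripper is mounted at the origin on the work surface; the furniture and walls round the work are solid. World frame = base frame: x ahead of the robot, y to its left, z up, the work surface at z = 0. Lengths are in mm, angles in degrees, forces in N, time in s.
With the tool pointing down it reaches from about 350 to 875 mm from the base axis. Payload 4.2 kg.
Tool frame: the origin (TCP) lies on the mounting face of the last link; the fingertips stand 182 mm ahead of it and the grasp point (between the pads) lies 164 mm ahead of it (manip.tcp_to_grasp is the distance from the TCP to the grasp point, in mm); z points along the fingers, y is the line along which they close (so a half turn about z gives the same grasp; the last joint's range is limited). The gripper opens to 87 mm and grips with 3 to 60 N. Pads are 19 mm wide; open, the fingers measure 117 mm over their backs; the gripper's body (75 mm by 190 mm) begins 51 mm behind the grasp point.
Start: joints at [-56.86, 22.042, 0.453, 0, -68.411, -14.817], TCP at [196.501, -593.285, 404.75] pointing down, gripper open.
Joint ranges: [-179.83, 179.83], [-69.29, 118.12], [-61.27, 80.66], [-181.25, 117.63], [-171.15, -9.14], [-177.46, 177.46]. Speed limits (degrees/s): [159.86, 159.86, 180, 180, 180, 180].

### API

Orientations are given as a 3x3 rotation matrix whose columns are the frame's x, y, z axes.
In Python, from cell import manip gives the robot as it stands.
- The arm moves only by the tool carry_out, never from a script. Its argument "targets" is a list of rows, each an object with "delta_pos": the shift along the tool's x, y, z in units of 25 mm (1.0 is 25 mm), a list of three; "delta_rot": the turn, a rotation vector about the tool's x, y, z in degrees, a list of three; "fingers": the finger opening in mm, from 0 to 87. A call has 1 to 20 rows; each row shifts and turns the commanded pose from where the row before left it, along the tool's axes as they then stand; what a row does not reach is not made up. A row lasts 1/12 s, in which the tool goes at most 41.7 mm and 7.16 degrees, less where a joint would pass 70% of its speed; a pose out of reach is approached as far as the arm can. A call is refused whole if a number of a shift passes 1 or a number of a turn 7.16, either way. A call with a gripper value outside its range is refused whole. The fingers move at their own pace and stop on an object; "force" is the grip in N (left out, the last holds). Time passes only in rows, so rows that do not move let the fingers close. It gives the time, the measured TCP pose, the force, the opening and the grip force at its end, in the units of the state.
- manip.observe(): the state, without advancing time (a new reading comes with each control period).
- manip.grab_frame(name): name is "scene" or "side" or "wrist"; returns the picture (420x560x3 uint8, red, green, blue); there is no depth.
- manip.get_calibration(name): a dict with "vertical_fov" (degrees; the focal length in pixels is half the picture's height over the tangent of half this angle, whatever the lens; pixels are square), "cx", "cy" (the principal point, pixels), "k1" (the pictures are not rectified: a ray, as slopes to the right and down, at radius r is drawn at 1 + k1 r^2 times it, then the intrinsics apply), "rvec" (rotation vector, rad) and "tvec" (3), from world to camera coordinates, as OpenCV has them; the wrist camera has in their place "mount" (4x4, takes a point from camera to tool coordinates, whose origin is the TCP and whose axes are the flange's). Camera axes: x right, y down, z forward; pixel columns grow to the right and rows downward; lengths in mm; the calibration is good to about 2 mm. A picture is of the moment at which its call begins: read the wrist's pose just before it. get_calibration takes no time and is no camera call.
- manip.hand_in(): hands the job in; it is judged then, once.
Trained networks look in the newest picture that a camera, given by its name, has taken for a name from the list of things; names that differ only in an ending like _2 or _b are one class to them, and where a whole thing is asked for, a point or a joint stands for the part that bears it (a point fixed in the world has none). Each returns a list of dicts, best first, with "confidence" (0 to 1); they miss things now and then, are a little off and sometimes report something else, mostly with a low value. They report only what shows in the picture. A call takes as long as a camera call.
- manip.cut_out(camera, label): "mask" (420x560 bool, what is visible of it) and "rect" ([left, top, width, height] in pixels, round what is visible of it).
The state is a dict: "t": time; "joint_pos": joint angles; "qvel": joint speeds; "effort": joint torques, N m; "position": TCP position; "ee_rot": TCP orientation; "force": force on the tool from outside, world axes, zero at the start; "torque": the same for the moment, N m; "finger_gap": finger opening in mm; "grasp_force": force on a finger pad.
Only numpy, scipy, OpenCV 4.12 (cv2) and the standard library are available. Lean on these libraries where they do the work, as an engineer would, in place of code of your own. Each camera call takes 0.05 s, during which the arm holds its last target. There are 200 camera calls.

### The job

The red blood-agar dishes go to the incubator together: set the two red ones that stand on the bench onto the red one already in the steel carrier, one on the other, lying flat between the guide wires - put them down, do not drop them - and leave the green dish and everything else where it is. Then swing the carrier's blue-gripped bail handle upright and lift the carrier straight up by it, without tipping it, for the dishes are freshly inoculated. Finish while still holding it by the blue grip, level and steady, with its feet at least 10 cm above the bench.

Things in the scene. Friction and masses are not known exactly. Their poses are not given: they have to be found in the camera images.
- carrier: Loose steel dish carrier, 0.48 kg empty: base 100 (x) by 124 mm (y) on feet, two lugs 18 mm wide, 69 mm high at y = +-51.5 mm that bear the bail. Origin: centre of the underside of the feet, z up; the folded bail lies on the -x side. Inside, dishes lie centred on the z axis with undersides at 8, 26 and 44 mm.
- dish_place (a point): Centre of the carrier's floor, 8 mm above its origin, same axes. Round it four guide wires, 6 mm thick, at x = +-23.1, y = +-27.6 mm: 3 mm clearance round a dish. They stand straight to 52 mm above this point, then flare outward to tips at 65 mm. Fingers that close along the x axis have 49 mm of room between the wires.
- bail (a joint): Bail angle: 0 folded down on the carrier's -x side, at its stop, 10 degrees below horizontal; 1.745 upright; 3.49 folded on the other side. The grip's middle lies at carrier x = -95*cos(q-0.1745), z = 60+95*sin(q-0.1745) mm. It swings freely and falls when let go; held by it, the carrier hangs like a lightly damped pendulum.
- bail_hinge (a point): Middle of the bail's hinge axis, 60 mm above the carrier's origin; the axis runs along the carrier's y. The bail is a wire bow 124 mm wide; its arms run outside the lugs, 59 mm either side of this point.
- grip: Blue plastic sleeve on the bail's cross bar, 15 mm diameter (16 over its ribs), 84 mm long along the carrier's y axis; origin at its middle, on its axis. It turns freely on the bar, so the bail can swing while the sleeve is held fast. Folded, its axis is 43 mm above the bench, 94 mm from the carrier's centre; upright, 155 mm above the carrier's origin.
- red_dish_0: Round culture dish with its clear lid on, 60 mm diameter, 18 mm high, about 30 g, dark red medium inside, already lying in the carrier at the start. Origin at the centre of its underside, z up. The lid's side wall (60 mm wide, from 4 mm to 18 mm above the underside) is the place to grip, from above; below it the foot is 57 mm wide.
- red_dish_1: Round culture dish with its clear lid on, 60 mm diameter, 18 mm high, about 30 g, dark red medium inside, standing on the bench; either of the two may go in first. Origin at the centre of its underside, z up. The lid's side wall (60 mm wide, from 4 mm to 18 mm above the underside) is the place to grip, from above; below it the foot is 57 mm wide.
- red_dish_2: Round culture dish with its clear lid on, 60 mm diameter, 18 mm high, about 30 g, dark red medium inside, standing on the bench; either of the two may go in first. Origin at the centre of its underside, z up. The lid's side wall (60 mm wide, from 4 mm to 18 mm above the underside) is the place to grip, from above; below it the foot is 57 mm wide.
- green_dish: Round culture dish with its clear lid on, 60 mm diameter, 18 mm high, about 30 g, grey-green medium inside, standing on the bench; not to be moved. Origin at the centre of its underside, z up. The lid's side wall (60 mm wide, from 4 mm to 18 mm above the underside) is the place to grip, from above; below it the foot is 57 mm wide.
- reagent_carton: White printed carton, 50x60x104 mm, a bystander at the back right. Origin at the centre of its underside.
- strip_canister: White canister with blue lid, 40 mm diameter, 111 mm high, a bystander at the back left. Origin at the centre of its underside.
- vial_red: Small brown vial with red cap, 22 mm diameter, 48 mm high, a bystander near the robot. Origin at the centre of its underside.
- vial_blue: Small brown vial with blue cap, 22 mm diameter, 48 mm high, a bystander near the robot. Origin at the centre of its underside.
- vial_green: Small brown vial with green cap, 22 mm diameter, 48 mm high, a bystander near the robot. Origin at the centre of its underside.

How it is judged (in metres and radians):
On the way:
1. both red dishes lie flat on the one in the carrier, let go, the carrier still standing on the bench (horizontal distance between red_dish_0 and carrier below 0.008 m and z of red_dish_0 in the frame of carrier between 0.004 and 0.012 m and angle between the z axis of red_dish_0 and the z axis of carrier, either way round below 0.1 rad and ((horizontal distance between each of red_dish_1, red_dish_2 and carrier below 0.008 m and z of red_dish_1 in the frame of carrier between 0.022 and 0.03 m and angle between the z axis of each of red_dish_1, red_dish_2 and the z axis of carrier, either way round below 0.1 rad and z of red_dish_2 in the frame of carrier between 0.04 and 0.048 m) or (horizontal distance between each of red_dish_2, red_dish_1 and carrier below 0.008 m and z of red_dish_2 in the frame of carrier between 0.022 and 0.03 m and angle between the z axis of each of red_dish_2, red_dish_1 and the z axis of carrier, either way round below 0.1 rad and z of red_dish_1 in the frame of carrier between 0.04 and 0.048 m)) and height (world z) of carrier below 0.006 m and angle between carrier's own z axis and vertical below 0.05 rad and contact force between the fingers and red_dish_0 below 0.1 N and contact force between the fingers and red_dish_1 below 0.1 N and contact force between the fingers and red_dish_2 below 0.1 N), for 0.2 s.
At the end, for the whole second after the job is handed in: Carrier hangs from the upright bail (0.2 rad), fingers gripping the blue sleeve (over 2 N) and touching no dish; feet over 10 cm up, tilt under 0.1 rad, at rest (4 cm/s, 0.25 rad/s); the three red dishes flat in it, one on the other, within 8 mm of its centre and 4 mm of their level (horizontal distance between red_dish_0 and carrier below 0.008 m and z of red_dish_0 in the frame of carrier between 0.004 and 0.012 m and angle between the z axis of red_dish_0 and the z axis of carrier, either way round below 0.1 rad and ((horizontal distance between each of red_dish_1, red_dish_2 and carrier below 0.008 m and z of red_dish_1 in the frame of carrier between 0.022 and 0.03 m and angle between the z axis of each of red_dish_1, red_dish_2 and the z axis of carrier, either way round below 0.1 rad and z of red_dish_2 in the frame of carrier between 0.04 and 0.048 m) or (horizontal distance between each of red_dish_2, red_dish_1 and carrier below 0.008 m and z of red_dish_2 in the frame of carrier between 0.022 and 0.03 m and angle between the z axis of each of red_dish_2, red_dish_1 and the z axis of carrier, either way round below 0.1 rad and z of red_dish_1 in the frame of carrier between 0.04 and 0.048 m)) and height (world z) of carrier above 0.1 m and angle between carrier's own z axis and vertical below 0.1 rad and value of joint bail between 1.545 and 1.945 rad and linear speed of carrier below 0.04 m/s and angular speed of carrier below 0.25 rad/s and contact force between the fingers and grip above 2 N and contact force between the fingers and red_dish_0 below 0.1 N and contact force between the fingers and red_dish_1 below 0.1 N and contact force between the fingers and red_dish_2 below 0.1 N); the arm keeps its last pose, push and grip.
It fails at once if a bystander or the green dish is moved more than 3 cm (distance of any of green_dish, reagent_carton, strip_canister, vial_red, vial_blue, vial_green from where it was at the start of the episode above 0.03 m).
It fails at once if the carrier is tipped by more than 0.3 rad (17 degrees) (angle between carrier's own z axis and vertical above 0.3 rad).
It fails at once if a red dish falls freely by more than about a centimetre ((contact force between red_dish_0 and anything else below 0.005 N and linear speed of red_dish_0 above 0.5 m/s) or (contact force between red_dish_1 and anything else below 0.005 N and linear speed of red_dish_1 above 0.5 m/s) or (contact force between red_dish_2 and anything else below 0.005 N and linear speed of red_dish_2 above 0.5 m/s)).
It also fails if it takes over 72 s, if anything falls off the work surface, if the arm or the gripper's body presses on something with over 40 N, if the wrist force passes 120 N, or if a joint passes its speed limit or range.

## Working session

There is one attempt and no reset: what is moved stays moved. The work goes in short steps, Python scripts to look and compute and a tool call to move; the robot and the scene stay as the last step left them, time stands still between calls to the robot, and variables do not carry over. Pictures are saved under pics/ and viewed, at most 10 in all, crops included, and the job is handed in when it is done.

Besides the shell and the picture viewer there is one more tool, called after "Emit:" by a JSON object that holds its "op" and its "data", one argument or row to a line. carry_out: Moves the arm, as the interface text tells. Its arguments: {"type":"object","properties":{"targets":{"type":"array"},"force":{"type":"number"}},"required":["targets"]}

```bash
ls; mkdir -p pics
python3 - <<'E'
from cell import manip
import cv2, numpy as np
s=manip.observe(); print({k:np.round(v,3).tolist() for k,v in s.items()})
ims=[]
for n in ("scene","side","wrist"):
    im=manip.grab_frame(n); cv2.imwrite(f"pics/{n}0.png",im[:,:,::-1]); ims.append(im)
    c=manip.get_calibration(n); print(n,{k:np.round(v,4).tolist() for k,v in c.items()})
cv2.imwrite("pics/a.png",np.hstack(ims[:2])[:,:,::-1][:, :])
E
```

```text
pics
{'t': 0.0, 'joint_pos': [-56.862, 22.089, 0.379, -0.028, -68.411, -14.816], 'qvel': [0.003, 0.013, 0.07, -0.083, -0.009, 0.128], 'effort': [-0.0, -39.066, 18.741, 4.22, 0.011, -0.0], 'position': [196.432, -593.103, 403.68], 'ee_rot': [[-0.949, -0.314, -0.001], [-0.314, 0.949, 0.002], [0.0, 0.002, -1.0]], 'force': [-0.115, 0.479, 0.033], 'torque': [0.034, -0.065, 0.013], 'grasp_force': 0.0, 'finger_gap': 87.03}
scene {'vertical_fov': 42.7109, 'cx': 283.4894, 'cy': 202.0132, 'k1': -0.1223, 'rvec': [1.9681, -1.0291, 0.5609], 'tvec': [-332.1345, 298.639, 1044.8428]}
side {'vertical_fov': 42.5917, 'cx': 281.652, 'cy': 211.6003, 'k1': -0.2165, 'rvec': [2.0106, -0.4535, 0.2687], 'tvec': [-478.5582, 147.7602, 1226.2424]}
wrist {'vertical_fov': 58.5029, 'cx': 276.5853, 'cy': 207.3246, 'k1': -0.0763, 'mount': [[0.001, -0.9649, -0.2627, 71.3142], [1.0, 0.001, 0.0, 1.0104], [0.0002, -0.2627, 0.9649, 20.1286], [0.0, 0.0, 0.0, 1.0]]}
```

View pics/scene0.png

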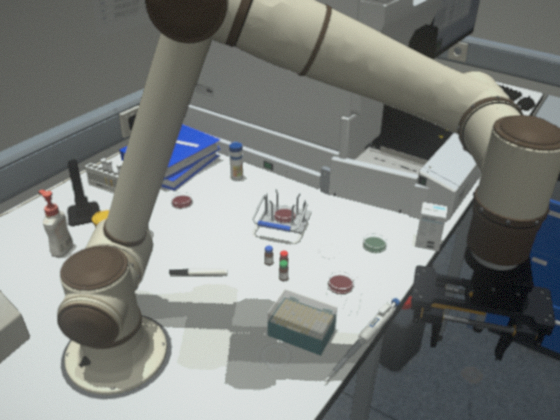

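View pics/side0.png

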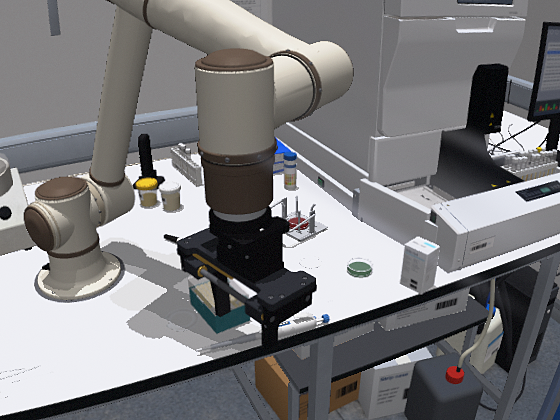

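Scene: the carrier is at about (283,218) with the blue grip at (275,227). Red dishes stand at (181,201) and (340,284), the green one at (375,243), the vials at (268–285, 255–268). In the side view the arm hides the near part; carrier at about (298,225), green dish at (360,268).

```bash
cat > h.py <<'E'
from cell import manip
import cv2, numpy as np
def cam(n, s=None):
    c=manip.get_calibration(n); f=210/np.tan(np.radians(c["vertical_fov"])/2)
    K=np.array([[f,0,c["cx"]],[0,f,c["cy"]],[0,0,1.]]); D=np.array([c["k1"],0,0,0,0.])
    if n=="wrist":
        T=np.eye(4); T[:3,:3]=s["ee_rot"]; T[:3,3]=s["position"]
        M=T@np.array(c["mount"]); R=M[:3,:3].T; t=-R@M[:3,3]
    else: R=cv2.Rodrigues(np.array(c["rvec"],float))[0]; t=np.array(c["tvec"],float)
    return dict(K=K,D=D,R=R,t=t,c=-R.T@t)
def ray(C,uv):
    p=cv2.undistortPoints(np.array(uv,float).reshape(-1,1,2),C["K"],C["D"]).reshape(-1,2)
    d=np.c_[p,np.ones(len(p))]@C["R"]; return d/np.linalg.norm(d,axis=1)[:,None]
def onz(C,uv,z):
    d=ray(C,uv); return C["c"]+d*((z-C["c"][2])/d[:,2])[:,None]
def proj(C,P):
    return cv2.projectPoints(np.array(P,float).reshape(-1,1,3),cv2.Rodrigues(C["R"])[0],C["t"],C["K"],C["D"])[0].reshape(-1,2)
def tri(Cs,uvs):
    A=np.zeros((3,3));b=np.zeros(3)
    for C,uv in zip(Cs,uvs):
        d=ray(C,[uv])[0]; M=np.eye(3)-np.outer(d,d); A+=M; b+=M@C["c"]
    X=np.linalg.solve(A,b); return X,[np.round(proj(C,X)[0]-uv,1).tolist() for C,uv in zip(Cs,uvs)]
def cen(m): 
    v,u=np.nonzero(m); return np.array([u.mean(),v.mean()])
def see(n,labels,zs):
    s=manip.observe(); manip_im=manip.grab_frame(n); C=cam(n,s); out={}
    for l,z in zip(labels,zs):
        for r in manip.cut_out(n,l):
            u=cen(r["mask"]); print(n,l,round(r["confidence"],2),np.round(u,1),r["rect"],int(r["mask"].sum()),"at z",z,np.round(onz(C,[u],z)[0],1))
            out.setdefault(l,[]).append((r,u))
    return C,out,manip_im
E
python3 - <<'E'
from h import *
L=["red_dish_1","green_dish","carrier","grip","reagent_carton","strip_canister","vial_red","vial_blue","vial_green"]
Z=[10,10,20,43,52,55,24,24,24]
see("scene",L,Z); see("side",["red_dish_1","green_dish","grip","carrier"],[10,10,43,20])
E
```

```text
scene red_dish_1 0.89 [340.7 282. ] [328.5, 271.0, 26.0, 22.1] 488 at z 10 [ 428.6 -265.8   10. ]
scene red_dish_1 0.67 [180.8 200.2] [172.5, 194.0, 19.1, 17.5] 271 at z 10 [463.2 259.1  10. ]
scene red_dish_1 0.49 [283.6 214.1] [272.4, 203.6, 25.9, 17.6] 308 at z 10 [573.   -9.9  10. ]
scene green_dish 0.82 [374.1 242. ] [362.7, 230.2, 24.2, 23.3] 360 at z 10 [ 604.1 -262.2   10. ]
scene carrier 0.94 [284.6 217.1] [254.3, 195.8, 55.1, 40.1] 1029 at z 20 [551.6 -27.7  20. ]
scene grip 0.67 [272.9 226.2] [259.0, 220.3, 33.0, 10.8] 177 at z 43 [476.4 -43.8  43. ]
scene grip 0.2 [283.3 216.8] [257.2, 190.0, 54.7, 46.6] 954 at z 43 [524.2 -42.   43. ]
scene reagent_carton 0.7 [431.1 225.9] [418.5, 201.3, 29.4, 47.2] 1112 at z 52 [ 693.3 -370.8   52. ]
scene strip_canister 0.64 [235.9 162.1] [228.8, 142.5, 15.8, 37.3] 480 at z 55 [655.9 216.3  55. ]
scene vial_blue 0.65 [268.2 254.8] [263.9, 248.0, 9.8, 18.1] 160 at z 24 [398.5 -85.3  24. ]
scene vial_green 0.58 [283.  269.9] [280.0, 259.1, 7.2, 22.0] 176 at z 24 [ 374.2 -144.4   24. ]
side red_dish_1 0.49 [297.6 220.9] [289.4, 212.8, 20.7, 21.2] 258 at z 10 [574.8  -3.3  10. ]
side green_dish 0.59 [359.6 267.1] [347.1, 260.5, 24.5, 16.5] 366 at z 10 [ 602.9 -265.4   10. ]
side green_dish 0.45 [301.4 221.8] [268.2, 198.7, 56.8, 42.5] 768 at z 10 [581.6 -11.7  10. ]
side carrier 0.76 [302. 222.] [272.9, 197.4, 54.9, 47.7] 649 at z 20 [574.1 -29.9  20. ]
```

Emit:
{"op": "carry_out", "data": {
  "targets": [
    {"delta_pos": [0,0,0],"delta_rot": [0,0,-6.9],"fingers": 87},
    {"delta_pos": [0,0,0],"delta_rot": [0,0,-6.9],"fingers": 87},
    {"delta_pos": [0,0,0],"delta_rot": [0,0,-6.9],"fingers": 87},
    {"delta_pos": [0,0,0],"delta_rot": [0,0,-6.9],"fingers": 87},
    {"delta_pos": [0,0,0],"delta_rot": [0,0,-6.9],"fingers": 87},
    {"delta_pos": [0,0,0],"delta_rot": [0,0,-6.9],"fingers": 87},
    {"delta_pos": [0,0,0],"delta_rot": [0,0,-6.9],"fingers": 87},
    {"delta_pos": [0,0,0],"delta_rot": [0,0,-6.9],"fingers": 87},
    {"delta_pos": [0,0,0],"delta_rot": [0,0,-6.9],"fingers": 87},
    {"delta_pos": [0,0,0],"delta_rot": [0,0,-6.9],"fingers": 87},
    {"delta_pos": [0,0,0],"delta_rot": [0,0,-6.9],"fingers": 87},
    {"delta_pos": [0,0,0],"delta_rot": [0,0,-6.9],"fingers": 87},
    {"delta_pos": [0,0,0],"delta_rot": [0,0,-6.9],"fingers": 87}
  ]
}}

```text
t: 1.98
position: [196.5, -593.3, 404.7]
ee_rot: [[0.315, -0.949, -0.0], [-0.949, -0.315, 0.0], [-0.0, 0.0, -1.0]]
force: [-1.4, 0.1, -0.7]
finger_gap: 87.0
grasp_force: 0.0
```

Emit:
{"op": "carry_out", "data": {
  "targets": [
    {"delta_pos": [-0.4,-0.5,0],"delta_rot": [0,0,0],"fingers": 87},
    {"delta_pos": [-0.74,-0.98,0],"delta_rot": [0,0,0],"fingers": 87},
    {"delta_pos": [-0.74,-0.98,0],"delta_rot": [0,0,0],"fingers": 87},
    {"delta_pos": [-0.74,-0.98,0],"delta_rot": [0,0,0],"fingers": 87},
    {"delta_pos": [-0.74,-0.98,0],"delta_rot": [0,0,0],"fingers": 87},
    {"delta_pos": [-0.74,-0.98,0],"delta_rot": [0,0,0],"fingers": 87},
    {"delta_pos": [-0.74,-0.98,0],"delta_rot": [0,0,0],"fingers": 87},
    {"delta_pos": [-0.74,-0.98,0],"delta_rot": [0,0,0],"fingers": 87},
    {"delta_pos": [-0.74,-0.98,0],"delta_rot": [0,0,0],"fingers": 87},
    {"delta_pos": [-0.74,-0.98,0],"delta_rot": [0,0,0],"fingers": 87},
    {"delta_pos": [-0.74,-0.98,0],"delta_rot": [0,0,0],"fingers": 87},
    {"delta_pos": [-0.74,-0.98,0],"delta_rot": [0,0,0],"fingers": 87},
    {"delta_pos": [-0.74,-0.98,0],"delta_rot": [0,0,0],"fingers": 87},
    {"delta_pos": [-0.4,-0.5,0],"delta_rot": [0,0,0],"fingers": 87},
    {"delta_pos": [0,0,0],"delta_rot": [0,0,0],"fingers": 87},
    {"delta_pos": [0,0,0],"delta_rot": [0,0,0],"fingers": 87},
    {"delta_pos": [0,0,0],"delta_rot": [0,0,0],"fingers": 87}
  ]
}}

```text
t: 3.4
position: [424.7, -264.7, 404.8]
ee_rot: [[0.309, -0.951, -0.0], [-0.951, -0.309, -0.0], [-0.0, 0.0, -1.0]]
force: [-0.3, 0.1, 1.4]
finger_gap: 87.1
grasp_force: 0.0
```

Run:
```python
from h import *
C,o,im=see("wrist",["red_dish_1","green_dish","carrier","vial_red"],[10,10,20,24]); cv2.imwrite("pics/w1.png",im[:,:,::-1])
s=manip.observe();print(s["position"],s["ee_rot"],s["t"],np.round(s["joint_pos"],1))
```

```text
wrist red_dish_1 0.76 [272.1 177.4] [240.1, 148.4, 62.6, 58.5] 2850 at z 10 [ 429.5 -263.6   10. ]
wrist red_dish_1 0.59 [104.1 125.8] [71.6, 96.2, 66.1, 58.9] 3113 at z 10 [ 605.1 -261.7   10. ]
wrist green_dish 0.84 [104.1 125.6] [73.5, 97.3, 62.6, 57.3] 3114 at z 10 [ 605.1 -262.    10. ]
wrist green_dish 0.74 [165.  343.8] [156.7, 327.2, 16.9, 30.3] 416 at z 10 [488.3 -37.   10. ]
wrist carrier 0.78 [163.2 344.2] [136.1, 322.4, 40.3, 38.9] 499 at z 20 [489.1 -43.6  20. ]
wrist vial_red 0.75 [253.1 319. ] [244.5, 313.5, 14.8, 14.8] 217 at z 24 [ 401.7 -110.5   24. ]
[ 424.50075168 -265.13944907  404.75271199] [[ 3.08045821e-01 -9.51371519e-01 -7.19449509e-05]
 [-9.51371522e-01 -3.08045820e-01 -2.78218564e-05]
 [ 4.30658043e-06  7.70167840e-05 -9.99999997e-01]] 3.65 [-13.4   9.9 -16.6   0.  -63.5  31.3]
```

View pics/w1.png

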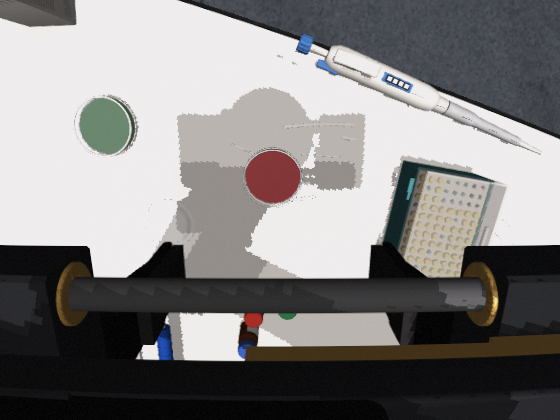

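The wrist view shows the red dish centred at (272,177), the green one at (104,126), a faint clear ring at (170,225), and the rack from column 385 onwards, so the fingers have room at the dish. I'll move down and take a second view for height.

Emit:
{"op": "carry_out", "data": {
  "targets": [
    {"delta_pos": [0.04,-0.2,0.6],"delta_rot": [0,0,0],"fingers": 87},
    {"delta_pos": [0,0,1],"delta_rot": [0,0,0],"fingers": 87},
    {"delta_pos": [0,0,1],"delta_rot": [0,0,0],"fingers": 87},
    {"delta_pos": [0,0,1],"delta_rot": [0,0,0],"fingers": 87},
    {"delta_pos": [0,0,1],"delta_rot": [0,0,0],"fingers": 87},
    {"delta_pos": [0,0,0.5],"delta_rot": [0,0,0],"fingers": 87},
    {"delta_pos": [0,0,0],"delta_rot": [0,0,0],"fingers": 87},
    {"delta_pos": [0,0,0],"delta_rot": [0,0,0],"fingers": 87},
    {"delta_pos": [0,0,0],"delta_rot": [0,0,0],"fingers": 87}
  ]
}}

```text
t: 4.4
position: [430.5, -264.3, 278.3]
ee_rot: [[0.309, -0.951, 0.002], [-0.951, -0.309, -0.001], [0.001, -0.002, -1.0]]
force: [0.4, -0.4, 0.6]
finger_gap: 87.2
grasp_force: 0.0
```

Run:
```python
from h import *
Cs=cam("scene")
C,o,im=see("wrist",["red_dish_1"],[10]); cv2.imwrite("pics/w2.png",im[:,:,::-1])
u=o["red_dish_1"][0][1]
manip.grab_frame("side"); print([ (r["confidence"],cen(r["mask"])) for r in manip.cut_out("side","red_dish_1")])
# earlier wrist view
s1=dict(position=np.array([424.5,-265.14,404.75]),ee_rot=np.array([[.30805,-.95137,0],[-.95137,-.30805,0],[0,0,-1]]))
C1=cam("wrist",s1)
print(tri([C,C1],[u,[272.1,177.4]])); print(tri([C,C1,Cs],[u,[272.1,177.4],[340.7,282]])); print(tri([C,Cs],[u,[340.7,282]]))
s=manip.observe();print(s["position"],s["t"])
```

```text
wrist red_dish_1 0.64 [279.  213.6] [234.0, 169.0, 89.3, 88.5] 6099 at z 10 [ 429.3 -263.7   10. ]
[(0.83, array([291.77380952, 286.94444444])), (0.53, array([225.39565217, 191.10869565])), (0.46, array([297.93023256, 222.58139535]))]
(array([ 429.4742609 , -264.24818044,   11.83223546]), [[0.1, -0.0], [-0.0, 0.0]])
(array([ 429.40886653, -264.16697739,    9.07716995]), [[0.1, -1.0], [0.0, -0.4], [-0.4, -0.2]])
(array([ 429.43717648, -264.38168879,    9.10179896]), [[0.2, -1.3], [-0.3, -0.2]])
[ 430.26420021 -263.99273571  278.37882372] 4.6
```

Emit:
{"op": "carry_out", "data": {
  "targets": [
    {"delta_pos": [0,0.035,0.6],"delta_rot": [0,0,0],"fingers": 87},
    {"delta_pos": [0,0,0.9],"delta_rot": [0,0,0],"fingers": 87},
    {"delta_pos": [0,0,0.9],"delta_rot": [0,0,0],"fingers": 87},
    {"delta_pos": [0,0,0.7],"delta_rot": [0,0,0],"fingers": 87},
    {"delta_pos": [0,0,0.4],"delta_rot": [0,0,0],"fingers": 87},
    {"delta_pos": [0,0,0.2],"delta_rot": [0,0,0],"fingers": 87},
    {"delta_pos": [0,0,0],"delta_rot": [0,0,0],"fingers": 87},
    {"delta_pos": [0,0,0],"delta_rot": [0,0,0],"fingers": 58},
    {"delta_pos": [0,0,0],"delta_rot": [0,0,0],"fingers": 58},
    {"delta_pos": [0,0,0],"delta_rot": [0,0,0],"fingers": 50},
    {"delta_pos": [0,0,0],"delta_rot": [0,0,0],"fingers": 50},
    {"delta_pos": [0,0,0],"delta_rot": [0,0,0],"fingers": 50},
    {"delta_pos": [0,0,0],"delta_rot": [0,0,0],"fingers": 50},
    {"delta_pos": [0,0,0],"delta_rot": [0,0,0],"fingers": 50}
  ],
  "force": 12
}}

```text
t: 5.77
position: [429.4, -264.2, 185.3]
ee_rot: [[0.31, -0.951, 0.001], [-0.951, -0.31, -0.0], [0.001, -0.001, -1.0]]
force: [-0.4, 1.7, 4.3]
finger_gap: 59.6
grasp_force: 12.0
```

Emit:
{"op": "carry_out", "data": {
  "targets": [
    {"delta_pos": [0,0,-0.3],"delta_rot": [0,0,0],"fingers": 50},
    {"delta_pos": [0,0,-0.7],"delta_rot": [0,0,0],"fingers": 50},
    {"delta_pos": [0,0,-1],"delta_rot": [0,0,0],"fingers": 50},
    {"delta_pos": [0,0,-1],"delta_rot": [0,0,0],"fingers": 50},
    {"delta_pos": [0,0,-1],"delta_rot": [0,0,0],"fingers": 50},
    {"delta_pos": [0,0,-1],"delta_rot": [0,0,0],"fingers": 50},
    {"delta_pos": [0,0,-1],"delta_rot": [0,0,0],"fingers": 50},
    {"delta_pos": [0,0,-1],"delta_rot": [0,0,0],"fingers": 50},
    {"delta_pos": [0,0,-1],"delta_rot": [0,0,0],"fingers": 50},
    {"delta_pos": [0,0,-0.5],"delta_rot": [0,0,0],"fingers": 50},
    {"delta_pos": [0,0,-0.3],"delta_rot": [0,0,0],"fingers": 50}
  ]
}}

```text
t: 6.68
position: [429.1, -264.1, 407.3]
ee_rot: [[0.31, -0.951, 0.004], [-0.951, -0.31, -0.001], [0.002, -0.003, -1.0]]
force: [0.0, 0.7, -0.8]
finger_gap: 59.5
grasp_force: 12.0
```

Emit:
{"op": "carry_out", "data": {
  "targets": [
    {"delta_pos": [-0.4,-0.35,0],"delta_rot": [0,0,0],"fingers": 50},
    {"delta_pos": [-0.91,-0.79,0],"delta_rot": [0,0,0],"fingers": 50},
    {"delta_pos": [-0.91,-0.79,0],"delta_rot": [0,0,0],"fingers": 50},
    {"delta_pos": [-0.91,-0.79,0],"delta_rot": [0,0,0],"fingers": 50},
    {"delta_pos": [-0.91,-0.79,0],"delta_rot": [0,0,0],"fingers": 50},
    {"delta_pos": [-0.91,-0.79,0],"delta_rot": [0,0,0],"fingers": 50},
    {"delta_pos": [-0.91,-0.79,0],"delta_rot": [0,0,0],"fingers": 50},
    {"delta_pos": [-0.91,-0.79,0],"delta_rot": [0,0,0],"fingers": 50},
    {"delta_pos": [-0.91,-0.79,0],"delta_rot": [0,0,0],"fingers": 50},
    {"delta_pos": [-0.91,-0.79,0],"delta_rot": [0,0,0],"fingers": 50},
    {"delta_pos": [-0.91,-0.79,0],"delta_rot": [0,0,0],"fingers": 50},
    {"delta_pos": [-0.4,-0.35,0],"delta_rot": [0,0,0],"fingers": 50},
    {"delta_pos": [0,0,0],"delta_rot": [0,0,0],"fingers": 50},
    {"delta_pos": [0,0,0],"delta_rot": [0,0,0],"fingers": 50},
    {"delta_pos": [0,0,0],"delta_rot": [0,0,0],"fingers": 50}
  ]
}}

```text
t: 7.93
position: [556.6, 37.0, 404.3]
ee_rot: [[0.309, -0.951, -0.002], [-0.951, -0.309, -0.0], [-0.0, 0.002, -1.0]]
force: [-0.1, -0.3, -0.5]
finger_gap: 59.6
grasp_force: 12.0
```

Run:
```python
from h import *
import pickle
s=manip.observe()
C,o,im=see("wrist",["red_dish_1","carrier","grip"],[18,20,43]); cv2.imwrite("pics/w3.png",im[:,:,::-1])
pickle.dump((s,im),open("v3.pkl","wb"))
print(s["position"],s["ee_rot"],s["t"],s["finger_gap"],s["grasp_force"])
```

```text
wrist red_dish_1 0.97 [281.3 124.6] [251.8, 90.3, 64.6, 65.6] 3209 at z 18 [568.6 -15.1  18. ]
wrist red_dish_1 0.76 [276.6 258.5] [205.8, 203.1, 138.3, 132.3] 10114 at z 18 [530.2 117.4  18. ]
wrist carrier 0.65 [301.2 121.3] [230.9, 50.5, 169.8, 145.4] 13205 at z 20 [551.7 -24.   20. ]
wrist grip 0.91 [385.7 125.9] [374.5, 75.2, 21.2, 98.4] 1519 at z 43 [479.8 -44.5  43. ]
[556.59313544  37.03875627 404.28425343] [[ 3.08823723e-01 -9.51117957e-01 -1.59362105e-03]
 [-9.51119288e-01 -3.08823452e-01 -4.20139206e-04]
 [-9.25456089e-05  1.64547267e-03 -9.99998642e-01]] 7.9333 59.5608252529422 11.999965757131577
```

View pics/w3.png

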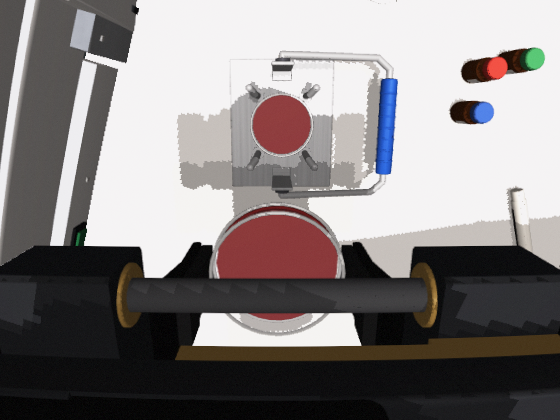

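The wrist view shows the carrier almost aligned with the tool: dish 0 at (281,125), lugs at (282,70) and (283,184), blue grip at (386,126) pointing along the picture's column axis, and the dish held well. I'll take a lower second view.

Emit:
{"op": "carry_out", "data": {
  "targets": [
    {"delta_pos": [0,0,0.5],"delta_rot": [0,0,0],"fingers": 50},
    {"delta_pos": [0,0,0.9],"delta_rot": [0,0,0],"fingers": 50},
    {"delta_pos": [0,0,0.9],"delta_rot": [0,0,0],"fingers": 50},
    {"delta_pos": [0,0,0.6],"delta_rot": [0,0,0],"fingers": 50},
    {"delta_pos": [0,0,0.3],"delta_rot": [0,0,0],"fingers": 50},
    {"delta_pos": [0,0,0],"delta_rot": [0,0,0],"fingers": 50},
    {"delta_pos": [0,0,0],"delta_rot": [0,0,0],"fingers": 50},
    {"delta_pos": [0,0,0],"delta_rot": [0,0,0],"fingers": 50}
  ]
}}

```text
t: 8.8
position: [557.6, 37.6, 326.1]
ee_rot: [[0.309, -0.951, 0.003], [-0.951, -0.309, 0.0], [0.0, -0.003, -1.0]]
force: [-0.4, -1.0, 0.8]
finger_gap: 59.6
grasp_force: 12.0
```

Run:
```python
from h import *
import pickle
s=manip.observe()
C,o,im=see("wrist",["red_dish_1","grip","carrier"],[18,43,20]); cv2.imwrite("pics/w4.png",im[:,:,::-1])
pickle.dump((s,im),open("v4.pkl","wb"))
s3,im3=pickle.load(open("v3.pkl","rb"));C3=cam("wrist",s3)
print("grip",tri([C,C3],[o["grip"][0][1],[385.7,125.9]]))
d=[q for q in o["red_dish_1"] if q[1][1]<170][0]
print("dish0",tri([C,C3],[d[1],[281.3,124.6]]))
m=o["grip"][0][0]["mask"]; p=np.argwhere(m)[:,::-1].astype(np.float32)
P=onz(C,p,43)[:,:2]; w,V=np.linalg.eigh(np.cov(P.T)); print("grip axis deg",np.degrees(np.arctan2(V[1,1],V[0,1])),"len",np.sqrt(w*12))
print(s["position"],s["ee_rot"][0],s["t"])
crop=im[30:230,215:475]; cv2.imwrite("pics/w4c.png",cv2.resize(crop,None,fx=3,fy=3,interpolation=cv2.INTER_CUBIC)[:,:,::-1])
```

```text
wrist red_dish_1 0.8 [276.8 258.9] [207.0, 205.4, 136.4, 130.3] 10226 at z 18 [542.5  87.1  18. ]
wrist red_dish_1 0.79 [286.1 129.4] [246.6, 90.5, 81.1, 79.6] 5019 at z 18 [568.4 -15.1  18. ]
wrist grip 0.96 [421.2 130.4] [404.0, 67.5, 34.1, 123.6] 2674 at z 43 [479.8 -45.6  43. ]
wrist carrier 0.64 [313.3 120.7] [224.0, 29.9, 214.0, 192.3] 20099 at z 20 [551.2 -27.7  20. ]
grip (array([480.67322984, -44.94319017,  45.665864  ]), [[-0.1, 0.7], [0.1, -0.6]])
dish0 (array([568.82454493, -15.54833947,  27.48956032]), [[-0.1, 0.1], [0.1, -0.0]])
grip axis deg 108.09373927808403 len [15.58795834 83.97675425]
[557.5586791   37.64649598 326.09407512] [ 0.30943362 -0.95091767  0.00253298] 8.8
```

View pics/w4c.png

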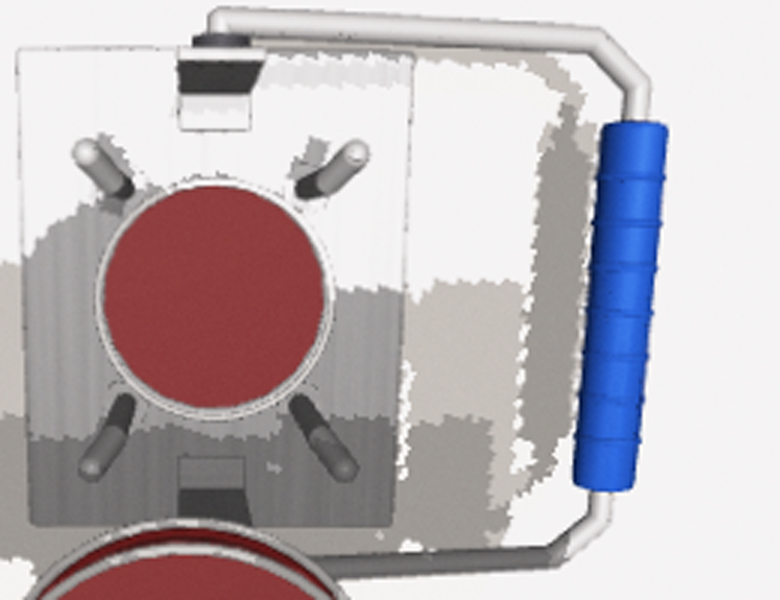

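Run:
```python
from h import *
import pickle
s,im=pickle.load(open("v4.pkl","rb"));C=cam("wrist",s)
f=lambda a:np.array(a)/3+[215,30]
W=onz(C,f([(88,152),(355,152),(92,468),(343,468)]),71); print("tips",np.round(W,1).tolist(),W.mean(0))
for z in (4,8):
    B=onz(C,f([(17,50),(412,52),(393,525),(30,525)]),z); print("base",z,B.mean(0), [np.round(np.linalg.norm(B[i]-B[i-1]),1) for i in range(4)], [np.round(np.degrees(np.arctan2(*(B[i]-B[i-1])[1::-1])),1) for i in range(4)])
L=onz(C,f([(178,52),(263,55)]),69); print("lug top outer",L.mean(0),np.linalg.norm(L[1]-L[0]))
# held dish in tool frame: width centre
```

```text
tips [[603.4, -37.4, 71.0], [552.7, -54.1, 71.0], [583.8, 24.1, 71.0], [532.9, 7.5, 71.0]] [568.20760244 -14.98692682  71.        ]
base 4 [567.96068375 -14.50730323   4.        ] [np.float64(124.3), np.float64(100.0), np.float64(123.9), np.float64(101.0)] [np.float64(-72.2), np.float64(-162.1), np.float64(108.3), np.float64(18.1)]
base 8 [568.11450502 -14.70334623   8.        ] [np.float64(122.7), np.float64(98.7), np.float64(122.2), np.float64(99.7)] [np.float64(-72.2), np.float64(-162.1), np.float64(108.3), np.float64(18.1)]
lug top outer [584.20911085 -63.70725619  69.        ] 16.866049310318793
```

Emit:
{"op": "carry_out", "data": {
  "targets": [
    {"delta_pos": [0.3,0.04,0],"delta_rot": [0,0,0],"fingers": 50},
    {"delta_pos": [0.8,0.08,0],"delta_rot": [0,0,0],"fingers": 50},
    {"delta_pos": [0.7,0.08,0],"delta_rot": [0,0,0],"fingers": 50},
    {"delta_pos": [0.33,0.04,0],"delta_rot": [0,0,0],"fingers": 50},
    {"delta_pos": [0,0,0.4],"delta_rot": [0,0,0],"fingers": 50},
    {"delta_pos": [0,0,0.8],"delta_rot": [0,0,0],"fingers": 50},
    {"delta_pos": [0,0,0.7],"delta_rot": [0,0,0],"fingers": 50},
    {"delta_pos": [0,0,0.35],"delta_rot": [0,0,0],"fingers": 50},
    {"delta_pos": [0,0,0],"delta_rot": [0,0,0],"fingers": 50},
    {"delta_pos": [0,0,0],"delta_rot": [0,0,0],"fingers": 50},
    {"delta_pos": [0,0,0],"delta_rot": [0,0,0],"fingers": 50},
    {"delta_pos": [0,0,0],"delta_rot": [0,0,0],"fingers": 50}
  ]
}}

```text
t: 10.0
position: [568.3, -14.4, 269.6]
ee_rot: [[0.31, -0.951, 0.002], [-0.951, -0.31, 0.0], [0.0, -0.002, -1.0]]
force: [0.5, -0.3, -1.0]
finger_gap: 59.4
grasp_force: 12.0
```

Emit:
{"op": "carry_out", "data": {
  "targets": [
    {"delta_pos": [0.02,0,0.2],"delta_rot": [0,0,0],"fingers": 50},
    {"delta_pos": [0,0,0.4],"delta_rot": [0,0,0],"fingers": 50},
    {"delta_pos": [0,0,0.4],"delta_rot": [0,0,0],"fingers": 50},
    {"delta_pos": [0,0,0.4],"delta_rot": [0,0,0],"fingers": 50},
    {"delta_pos": [0,0,0.4],"delta_rot": [0,0,0],"fingers": 50},
    {"delta_pos": [0,0,0.2],"delta_rot": [0,0,0],"fingers": 50},
    {"delta_pos": [0,0,0.15],"delta_rot": [0,0,0],"fingers": 50},
    {"delta_pos": [0,0,0],"delta_rot": [0,0,0],"fingers": 50},
    {"delta_pos": [0,0,0],"delta_rot": [0,0,0],"fingers": 50},
    {"delta_pos": [0,0,0],"delta_rot": [0,0,0],"fingers": 50}
  ]
}}

```text
t: 10.83
position: [568.3, -15.2, 215.1]
ee_rot: [[0.31, -0.951, 0.001], [-0.951, -0.31, 0.0], [0.0, -0.001, -1.0]]
force: [-0.1, -0.5, -0.8]
finger_gap: 59.8
grasp_force: 12.0
```

Emit:
{"op": "carry_out", "data": {
  "targets": [
    {"delta_pos": [0,0,0.06],"delta_rot": [0,0,0],"fingers": 50},
    {"delta_pos": [0,0,0.04],"delta_rot": [0,0,0],"fingers": 50},
    {"delta_pos": [0,0,0.04],"delta_rot": [0,0,0],"fingers": 50},
    {"delta_pos": [0,0,0],"delta_rot": [0,0,0],"fingers": 50},
    {"delta_pos": [0,0,0],"delta_rot": [0,0,0],"fingers": 50},
    {"delta_pos": [0,0,0],"delta_rot": [0,0,0],"fingers": 50}
  ]
}}

```text
t: 11.33
position: [568.0, -15.2, 211.3]
ee_rot: [[0.309, -0.951, 0.0], [-0.951, -0.309, 0.0], [0.0, -0.0, -1.0]]
force: [0.2, -0.7, 0.1]
finger_gap: 59.5
grasp_force: 12.0
```

Emit:
{"op": "carry_out", "data": {
  "targets": [
    {"delta_pos": [0,0,0],"delta_rot": [0,0,0],"fingers": 62},
    {"delta_pos": [0,0,0],"delta_rot": [0,0,0],"fingers": 68},
    {"delta_pos": [0,0,0],"delta_rot": [0,0,0],"fingers": 74},
    {"delta_pos": [0,0,0],"delta_rot": [0,0,0],"fingers": 76},
    {"delta_pos": [0,0,-0.2],"delta_rot": [0,0,0],"fingers": 76},
    {"delta_pos": [0,0,-0.5],"delta_rot": [0,0,0],"fingers": 76},
    {"delta_pos": [0,0,-0.8],"delta_rot": [0,0,0],"fingers": 76},
    {"delta_pos": [0,0,-1],"delta_rot": [0,0,0],"fingers": 76},
    {"delta_pos": [0,0,-1],"delta_rot": [0,0,0],"fingers": 76},
    {"delta_pos": [0,0,-1],"delta_rot": [0,0,0],"fingers": 87},
    {"delta_pos": [0,0,-1],"delta_rot": [0,0,0],"fingers": 87},
    {"delta_pos": [0,0,-1],"delta_rot": [0,0,0],"fingers": 87},
    {"delta_pos": [0,0,-0.8],"delta_rot": [0,0,0],"fingers": 87},
    {"delta_pos": [0,0,-0.4],"delta_rot": [0,0,0],"fingers": 87}
  ]
}}

```text
t: 12.5
position: [568.2, -15.3, 407.5]
ee_rot: [[0.31, -0.951, 0.006], [-0.951, -0.31, 0.001], [0.001, -0.006, -1.0]]
force: [0.5, 1.1, 1.3]
finger_gap: 86.4
grasp_force: 0.0
```

Emit:
{"op": "carry_out", "data": {
  "targets": [
    {"delta_pos": [-0.4,0.02,0],"delta_rot": [0,0,0],"fingers": 87},
    {"delta_pos": [-0.7,0.04,0],"delta_rot": [0,0,0],"fingers": 87},
    {"delta_pos": [-0.98,0.05,0],"delta_rot": [0,0,0],"fingers": 87},
    {"delta_pos": [-0.98,0.05,0],"delta_rot": [0,0,0],"fingers": 87},
    {"delta_pos": [-0.98,0.05,0],"delta_rot": [0,0,0],"fingers": 87},
    {"delta_pos": [-0.98,0.05,0],"delta_rot": [0,0,0],"fingers": 87},
    {"delta_pos": [-0.98,0.05,0],"delta_rot": [0,0,0],"fingers": 87},
    {"delta_pos": [-0.98,0.05,0],"delta_rot": [0,0,0],"fingers": 87},
    {"delta_pos": [-0.98,0.05,0],"delta_rot": [0,0,0],"fingers": 87},
    {"delta_pos": [-0.98,0.05,0],"delta_rot": [0,0,0],"fingers": 87},
    {"delta_pos": [-0.98,0.05,0],"delta_rot": [0,0,0],"fingers": 87},
    {"delta_pos": [-0.98,0.05,0],"delta_rot": [0,0,0],"fingers": 87},
    {"delta_pos": [-0.5,0.03,0],"delta_rot": [0,0,0],"fingers": 87},
    {"delta_pos": [-0.3,0.02,0],"delta_rot": [0,0,0],"fingers": 87},
    {"delta_pos": [0,0,0],"delta_rot": [0,0,0],"fingers": 87},
    {"delta_pos": [0,0,0],"delta_rot": [0,0,0],"fingers": 87},
    {"delta_pos": [0,0,0],"delta_rot": [0,0,0],"fingers": 87}
  ]
}}

```text
t: 13.92
position: [463.2, 257.5, 403.4]
ee_rot: [[0.308, -0.951, -0.001], [-0.951, -0.308, -0.001], [0.0, 0.001, -1.0]]
force: [-0.6, -0.2, 0.3]
finger_gap: 87.2
grasp_force: 0.0
```

Run:
```python
from h import *
C,o,im=see("wrist",["red_dish_1"],[10]); cv2.imwrite("pics/w5.png",im[:,:,::-1])
s=manip.observe(); print(s["position"],s["t"])
u=o["red_dish_1"][0][1]; Cs=cam("scene"); print(tri([C,Cs],[u,[180.8,200.2]]))
c2,o2,i2=see("scene",["red_dish_1","carrier"],[18,20]);
```

```text
wrist red_dish_1 0.76 [271.  181.1] [241.6, 152.3, 58.4, 59.7] 2854 at z 10 [467.7 262.1  10. ]
[463.2973869  257.31382385 403.62420406] 14.0167
(array([467.28832322, 263.15105702,   6.06572557]), [[0.1, 0.3], [0.1, 0.0]])
scene red_dish_1 0.72 [283.9 208. ] [272.8, 197.6, 20.1, 19.3] 287 at z 18 [587.1  -1.   18. ]
scene carrier 0.93 [283.6 217.6] [252.3, 189.9, 57.9, 46.1] 1023 at z 20 [548.3 -26.7  20. ]
```

View pics/w5.png

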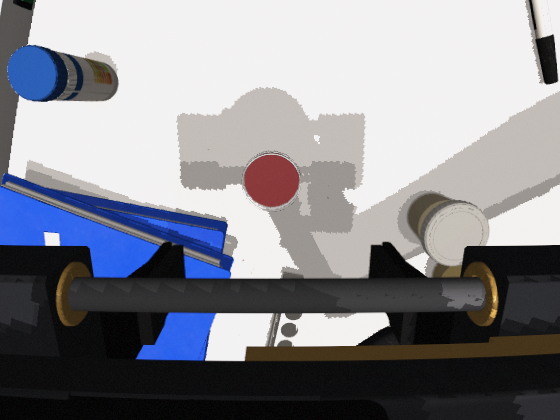

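Dish 2 is at (271,181). The blue book (nearest corner (230,262)) and the white tub (450,230) lie clear of the fingers.

Emit:
{"op": "carry_out", "data": {
  "targets": [
    {"delta_pos": [-0.14,-0.227,0.6],"delta_rot": [0,0,0],"fingers": 87},
    {"delta_pos": [0,0,1],"delta_rot": [0,0,0],"fingers": 87},
    {"delta_pos": [0,0,1],"delta_rot": [0,0,0],"fingers": 87},
    {"delta_pos": [0,0,1],"delta_rot": [0,0,0],"fingers": 87},
    {"delta_pos": [0,0,1],"delta_rot": [0,0,0],"fingers": 87},
    {"delta_pos": [0,0,0.5],"delta_rot": [0,0,0],"fingers": 87},
    {"delta_pos": [0,0,0],"delta_rot": [0,0,0],"fingers": 87},
    {"delta_pos": [0,0,0],"delta_rot": [0,0,0],"fingers": 87},
    {"delta_pos": [0,0,0],"delta_rot": [0,0,0],"fingers": 87}
  ]
}}

```text
t: 14.92
position: [467.9, 263.6, 277.4]
ee_rot: [[0.31, -0.951, 0.002], [-0.951, -0.31, 0.001], [-0.001, -0.002, -1.0]]
force: [-0.4, 0.4, 0.4]
finger_gap: 87.2
grasp_force: 0.0
```

Run:
```python
from h import *
C,o,im=see("wrist",["red_dish_1"],[10])
s=manip.observe(); print(s["position"],s["t"])
u=o["red_dish_1"][0][1]; Cs=cam("scene")
C1=cam("wrist",dict(position=np.array([463.25,257.4,403.5]),ee_rot=np.array([[.308,-.951,0],[-.951,-.308,0],[0,0,-1]])))
print(tri([C,C1],[u,[271,181.1]]),tri([C,C1,Cs],[u,[271,181.1],[180.8,200.2]]))
```

```text
wrist red_dish_1 0.57 [279.2 210.1] [235.7, 167.7, 89.1, 84.4] 6249 at z 10 [467.5 262.1  10. ]
[467.74743799 263.54258331 277.74205199] 15.0167
(array([467.60420789, 262.06358262,  10.35394808]), [[-0.2, 0.0], [0.3, -0.1]]) (array([467.22105885, 263.14517924,   6.11447015]), [[-0.2, -0.0], [0.4, 0.2], [0.1, 0.0]])
```

Emit:
{"op": "carry_out", "data": {
  "targets": [
    {"delta_pos": [0.053,0.025,0.6],"delta_rot": [0,0,0],"fingers": 87},
    {"delta_pos": [0,0,0.9],"delta_rot": [0,0,0],"fingers": 87},
    {"delta_pos": [0,0,0.9],"delta_rot": [0,0,0],"fingers": 87},
    {"delta_pos": [0,0,0.7],"delta_rot": [0,0,0],"fingers": 87},
    {"delta_pos": [0,0,0.4],"delta_rot": [0,0,0],"fingers": 87},
    {"delta_pos": [0,0,0.18],"delta_rot": [0,0,0],"fingers": 87},
    {"delta_pos": [0,0,0],"delta_rot": [0,0,0],"fingers": 87},
    {"delta_pos": [0,0,0],"delta_rot": [0,0,0],"fingers": 58},
    {"delta_pos": [0,0,0],"delta_rot": [0,0,0],"fingers": 58},
    {"delta_pos": [0,0,0],"delta_rot": [0,0,0],"fingers": 50},
    {"delta_pos": [0,0,0],"delta_rot": [0,0,0],"fingers": 50},
    {"delta_pos": [0,0,0],"delta_rot": [0,0,0],"fingers": 50},
    {"delta_pos": [0,0,0],"delta_rot": [0,0,0],"fingers": 50},
    {"delta_pos": [0,0,0],"delta_rot": [0,0,0],"fingers": 50}
  ],
  "force": 12
}}

```text
t: 16.18
position: [467.2, 262.0, 184.8]
ee_rot: [[0.31, -0.951, 0.001], [-0.951, -0.31, 0.0], [-0.0, -0.001, -1.0]]
force: [0.0, 0.5, 4.9]
finger_gap: 59.8
grasp_force: 12.0
```

Emit:
{"op": "carry_out", "data": {
  "targets": [
    {"delta_pos": [0,0,-0.3],"delta_rot": [0,0,0],"fingers": 50},
    {"delta_pos": [0,0,-0.7],"delta_rot": [0,0,0],"fingers": 50},
    {"delta_pos": [0,0,-1],"delta_rot": [0,0,0],"fingers": 50},
    {"delta_pos": [0,0,-1],"delta_rot": [0,0,0],"fingers": 50},
    {"delta_pos": [0,0,-1],"delta_rot": [0,0,0],"fingers": 50},
    {"delta_pos": [0,0,-1],"delta_rot": [0,0,0],"fingers": 50},
    {"delta_pos": [0,0,-0.5],"delta_rot": [0,0,0],"fingers": 50},
    {"delta_pos": [0,0,-0.2],"delta_rot": [0,0,0],"fingers": 50}
  ]
}}

```text
t: 16.85
position: [467.4, 262.0, 329.8]
ee_rot: [[0.31, -0.951, 0.004], [-0.951, -0.31, 0.004], [-0.002, -0.005, -1.0]]
force: [0.6, -0.2, -0.6]
finger_gap: 59.7
grasp_force: 12.0
```

Emit:
{"op": "carry_out", "data": {
  "targets": [
    {"delta_pos": [0.4,-0.03,0],"delta_rot": [0,0,0],"fingers": 50},
    {"delta_pos": [0.8,-0.05,0],"delta_rot": [0,0,0],"fingers": 50},
    {"delta_pos": [0.95,-0.06,0],"delta_rot": [0,0,0],"fingers": 50},
    {"delta_pos": [0.95,-0.06,0],"delta_rot": [0,0,0],"fingers": 50},
    {"delta_pos": [0.95,-0.06,0],"delta_rot": [0,0,0],"fingers": 50},
    {"delta_pos": [0.95,-0.06,0],"delta_rot": [0,0,0],"fingers": 50},
    {"delta_pos": [0.95,-0.06,0],"delta_rot": [0,0,0],"fingers": 50},
    {"delta_pos": [0.95,-0.06,0],"delta_rot": [0,0,0],"fingers": 50},
    {"delta_pos": [0.95,-0.06,0],"delta_rot": [0,0,0],"fingers": 50},
    {"delta_pos": [0.95,-0.06,0],"delta_rot": [0,0,0],"fingers": 50},
    {"delta_pos": [0.6,-0.05,0],"delta_rot": [0,0,0],"fingers": 50},
    {"delta_pos": [0.27,-0.02,0],"delta_rot": [0,0,0],"fingers": 50},
    {"delta_pos": [0,0,0],"delta_rot": [0,0,0],"fingers": 50},
    {"delta_pos": [0,0,0],"delta_rot": [0,0,0],"fingers": 50},
    {"delta_pos": [0,0,0],"delta_rot": [0,0,0],"fingers": 50}
  ]
}}

```text
t: 18.1
position: [556.6, 37.3, 326.2]
ee_rot: [[0.31, -0.951, -0.001], [-0.951, -0.31, -0.0], [-0.0, 0.001, -1.0]]
force: [0.3, -0.3, -0.6]
finger_gap: 59.6
grasp_force: 12.0
```

Run:
```python
from h import *
s=manip.observe()
C,o,im=see("wrist",["red_dish_1","grip"],[36,43])
print(s["position"],s["ee_rot"][0],s["t"],s["finger_gap"])
crop=im[30:230,215:475]; cv2.imwrite("pics/w6c.png",cv2.resize(crop,None,fx=3,fy=3,interpolation=cv2.INTER_CUBIC)[:,:,::-1])
```

```text
wrist red_dish_1 0.64 [284.  131.2] [240.9, 85.9, 87.5, 87.4] 5882 at z 36 [568.1 -14.9  36. ]
wrist red_dish_1 0.58 [276.5 258.1] [207.6, 201.7, 139.7, 134.1] 10447 at z 36 [543.1  78.7  36. ]
wrist grip 0.7 [417.9 130.4] [401.9, 64.9, 31.2, 128.1] 2727 at z 43 [479.8 -45.4  43. ]
[556.55468539  37.28769076 326.22142301] [ 0.30998652 -0.95074028 -0.00113071] 18.1 59.57368553194207
```

View pics/w6c.png

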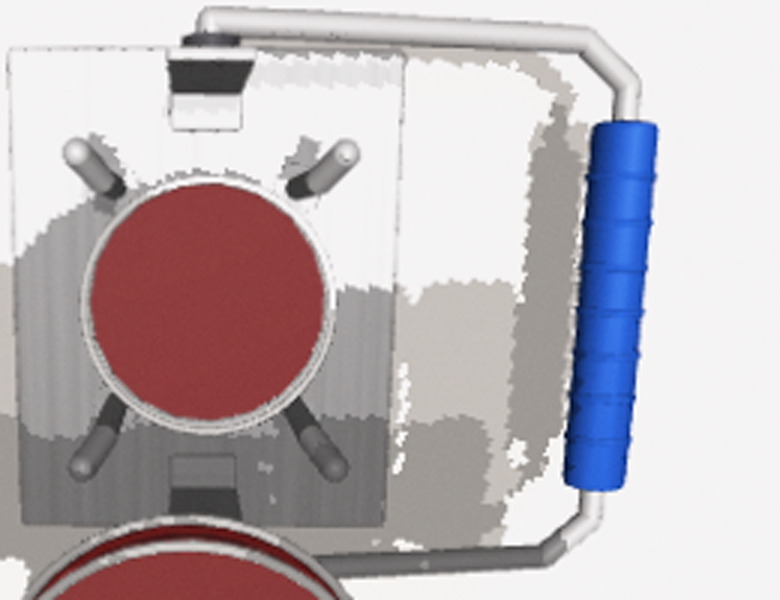

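Dish 1 lies flat and centred between the wires in the crop (centre at crop (208,300)), and the carrier hasn't moved.

Emit:
{"op": "carry_out", "data": {
  "targets": [
    {"delta_pos": [0.3,0.03,0],"delta_rot": [0,0,0],"fingers": 50},
    {"delta_pos": [0.8,0.07,0],"delta_rot": [0,0,0],"fingers": 50},
    {"delta_pos": [0.7,0.07,0],"delta_rot": [0,0,0],"fingers": 50},
    {"delta_pos": [0.33,0.035,0],"delta_rot": [0,0,0],"fingers": 50},
    {"delta_pos": [0,0,0.4],"delta_rot": [0,0,0],"fingers": 50},
    {"delta_pos": [0,0,0.8],"delta_rot": [0,0,0],"fingers": 50},
    {"delta_pos": [0,0,0.6],"delta_rot": [0,0,0],"fingers": 50},
    {"delta_pos": [0,0,0.3],"delta_rot": [0,0,0],"fingers": 50},
    {"delta_pos": [0,0,0],"delta_rot": [0,0,0],"fingers": 50},
    {"delta_pos": [0,0,0],"delta_rot": [0,0,0],"fingers": 50},
    {"delta_pos": [0,0,0],"delta_rot": [0,0,0],"fingers": 50},
    {"delta_pos": [0,0,0],"delta_rot": [0,0,0],"fingers": 50}
  ]
}}

```text
t: 19.25
position: [568.9, -15.1, 275.3]
ee_rot: [[0.31, -0.951, 0.002], [-0.951, -0.31, 0.0], [0.0, -0.002, -1.0]]
force: [0.3, 0.2, -0.4]
finger_gap: 59.6
grasp_force: 12.0
```

Emit:
{"op": "carry_out", "data": {
  "targets": [
    {"delta_pos": [0,0.015,0.2],"delta_rot": [0,0,0],"fingers": 50},
    {"delta_pos": [0,0,0.4],"delta_rot": [0,0,0],"fingers": 50},
    {"delta_pos": [0,0,0.4],"delta_rot": [0,0,0],"fingers": 50},
    {"delta_pos": [0,0,0.4],"delta_rot": [0,0,0],"fingers": 50},
    {"delta_pos": [0,0,0.2],"delta_rot": [0,0,0],"fingers": 50},
    {"delta_pos": [0,0,0.1],"delta_rot": [0,0,0],"fingers": 50},
    {"delta_pos": [0,0,0],"delta_rot": [0,0,0],"fingers": 50},
    {"delta_pos": [0,0,0],"delta_rot": [0,0,0],"fingers": 50},
    {"delta_pos": [0,0,0],"delta_rot": [0,0,0],"fingers": 50}
  ]
}}

```text
t: 20.0
position: [568.4, -15.5, 232.1]
ee_rot: [[0.31, -0.951, 0.001], [-0.951, -0.31, 0.0], [0.0, -0.001, -1.0]]
force: [0.1, 0.5, 0.5]
finger_gap: 59.5
grasp_force: 12.0
```

Emit:
{"op": "carry_out", "data": {
  "targets": [
    {"delta_pos": [0,0,0.05],"delta_rot": [0,0,0],"fingers": 50},
    {"delta_pos": [0,0,0.04],"delta_rot": [0,0,0],"fingers": 50},
    {"delta_pos": [0,0,0.04],"delta_rot": [0,0,0],"fingers": 50},
    {"delta_pos": [0,0,0],"delta_rot": [0,0,0],"fingers": 50},
    {"delta_pos": [0,0,0],"delta_rot": [0,0,0],"fingers": 50},
    {"delta_pos": [0,0,0],"delta_rot": [0,0,0],"fingers": 62},
    {"delta_pos": [0,0,0],"delta_rot": [0,0,0],"fingers": 68},
    {"delta_pos": [0,0,0],"delta_rot": [0,0,0],"fingers": 74},
    {"delta_pos": [0,0,0],"delta_rot": [0,0,0],"fingers": 76}
  ]
}}

```text
t: 20.75
position: [568.1, -15.5, 228.4]
ee_rot: [[0.309, -0.951, -0.0], [-0.951, -0.309, -0.0], [-0.0, 0.0, -1.0]]
force: [0.5, 0.2, 0.0]
finger_gap: 72.5
grasp_force: 0.0
```

Emit:
{"op": "carry_out", "data": {
  "targets": [
    {"delta_pos": [0,0,-0.2],"delta_rot": [0,0,0],"fingers": 76},
    {"delta_pos": [0,0,-0.5],"delta_rot": [0,0,0],"fingers": 76},
    {"delta_pos": [0,0,-0.8],"delta_rot": [0,0,0],"fingers": 76},
    {"delta_pos": [0,0,-1],"delta_rot": [0,0,0],"fingers": 76},
    {"delta_pos": [0,0,-0.8],"delta_rot": [0,0,0],"fingers": 70},
    {"delta_pos": [-0.7,0,-0.4],"delta_rot": [0,0,0],"fingers": 60},
    {"delta_pos": [-0.9,0,-0.2],"delta_rot": [0,0,0],"fingers": 50},
    {"delta_pos": [-0.4,0,0],"delta_rot": [0,0,0],"fingers": 50},
    {"delta_pos": [0,0,0],"delta_rot": [0,0,0],"fingers": 50},
    {"delta_pos": [0,0,0],"delta_rot": [0,0,0],"fingers": 50},
    {"delta_pos": [0,0,0],"delta_rot": [0,0,0],"fingers": 50}
  ]
}}

```text
t: 21.67
position: [552.6, 31.7, 325.5]
ee_rot: [[0.309, -0.951, -0.001], [-0.951, -0.309, -0.0], [0.0, 0.001, -1.0]]
force: [0.2, -0.2, 0.6]
finger_gap: 50.8
grasp_force: 0.0
```

Run:
```python
from h import *
s=manip.observe()
C,o,im=see("wrist",["red_dish_1","grip"],[54,43])
print(s["position"],s["ee_rot"][0],s["t"],s["finger_gap"])
side=manip.grab_frame("side")
r=lambda a:cv2.resize(a,None,fx=2.4,fy=2.4,interpolation=cv2.INTER_CUBIC)[:,:,::-1]
cv2.imwrite("pics/w7c.png",np.hstack([r(im[30:270,215:405]),r(side[150:390,220:360])]))
```

```text
wrist red_dish_1 0.8 [275.4 138. ] [228.5, 92.7, 90.4, 92.7] 6623 at z 54 [568.9 -15.5  54. ]
wrist grip 0.69 [410.2 136.9] [392.6, 74.4, 33.4, 124.2] 2744 at z 43 [479.6 -45.   43. ]
[552.64428145  31.74700861 325.52032936] [ 0.30940855 -0.95092861 -0.00106545] 21.6667 50.755390832980346
```

View pics/w7c.png

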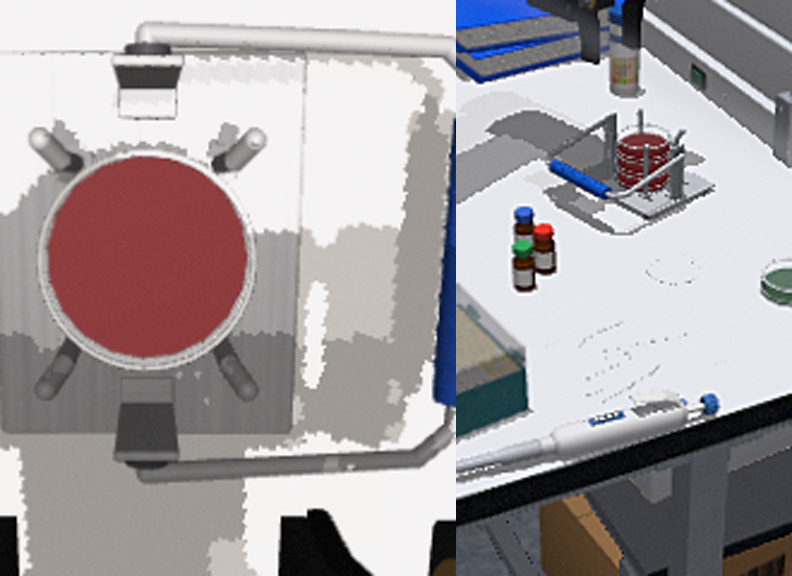

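The wrist crop shows the third dish flat and centred between the wires, and the side crop shows a three-high stack. Next is the blue grip.

Emit:
{"op": "carry_out", "data": {
  "targets": [
    {"delta_pos": [0.2,0.4,0],"delta_rot": [0,0,0],"fingers": 50},
    {"delta_pos": [0.5,0.9,0],"delta_rot": [0,0,0],"fingers": 50},
    {"delta_pos": [0.5,0.9,0],"delta_rot": [0,0,0],"fingers": 50},
    {"delta_pos": [0.5,0.9,0],"delta_rot": [0,0,0],"fingers": 50},
    {"delta_pos": [0.31,0.63,0.2],"delta_rot": [0,0,0],"fingers": 50},
    {"delta_pos": [0,0,0.8],"delta_rot": [0,0,0],"fingers": 50},
    {"delta_pos": [0,0,1],"delta_rot": [0,0,0],"fingers": 50},
    {"delta_pos": [0,0,1],"delta_rot": [0,0,0],"fingers": 50},
    {"delta_pos": [0,0,0.7],"delta_rot": [0,0,0],"fingers": 50},
    {"delta_pos": [0,0,0.3],"delta_rot": [0,0,0],"fingers": 50},
    {"delta_pos": [0,0,0],"delta_rot": [0,0,0],"fingers": 50},
    {"delta_pos": [0,0,0],"delta_rot": [0,0,0],"fingers": 50},
    {"delta_pos": [0,0,0],"delta_rot": [0,0,0],"fingers": 50}
  ]
}}

```text
t: 22.95
position: [480.0, -44.6, 227.1]
ee_rot: [[0.31, -0.951, 0.002], [-0.951, -0.31, 0.0], [0.0, -0.002, -1.0]]
force: [-0.1, -0.1, -0.5]
finger_gap: 50.3
grasp_force: 0.0
```

Run:
```python
import numpy as np
a=np.radians(-10+np.cumsum([0,1,2,3,4]+[5]*16+[4,3,2,1])); print(np.degrees(a[-1]))
for A,dy,dz in zip(np.degrees(a[1:]),np.diff(95*np.cos(a))/25,-np.diff(95*np.sin(a))/25): print(round(A),round(dy,3),round(dz,3))
```

```text
90.0
-9 0.011 -0.065
-7 0.018 -0.131
-4 0.019 -0.198
0 0.009 -0.265
5 -0.014 -0.331
10 -0.043 -0.329
15 -0.072 -0.324
20 -0.1 -0.316
25 -0.127 -0.306
30 -0.153 -0.294
35 -0.178 -0.28
40 -0.202 -0.263
45 -0.224 -0.244
50 -0.244 -0.224
55 -0.263 -0.202
60 -0.28 -0.178
65 -0.294 -0.153
70 -0.306 -0.127
75 -0.316 -0.1
80 -0.324 -0.072
84 -0.263 -0.037
87 -0.198 -0.016
89 -0.133 -0.005
90 -0.066 -0.001
```

Emit:
{"op": "carry_out", "data": {
  "targets": [
    {"delta_pos": [0,0.015,0.3],"delta_rot": [0,0,0],"fingers": 50},
    {"delta_pos": [0,0,0.3],"delta_rot": [0,0,0],"fingers": 50},
    {"delta_pos": [0,0,0.2],"delta_rot": [0,0,0],"fingers": 50},
    {"delta_pos": [0,0,0],"delta_rot": [0,0,0],"fingers": 40},
    {"delta_pos": [0,0,0],"delta_rot": [0,0,0],"fingers": 28},
    {"delta_pos": [0,0,0],"delta_rot": [0,0,0],"fingers": 20},
    {"delta_pos": [0,0,0],"delta_rot": [0,0,0],"fingers": 17},
    {"delta_pos": [0,0,0],"delta_rot": [0,0,0],"fingers": 10},
    {"delta_pos": [0,0,0],"delta_rot": [0,0,0],"fingers": 5},
    {"delta_pos": [0,0,0],"delta_rot": [0,0,0],"fingers": 5},
    {"delta_pos": [0,0,0],"delta_rot": [0,0,0],"fingers": 5},
    {"delta_pos": [0,0,0],"delta_rot": [0,0,0],"fingers": 5}
  ],
  "force": 30
}}

```text
t: 23.95
position: [479.3, -44.7, 206.2]
ee_rot: [[0.309, -0.951, 0.0], [-0.951, -0.309, 0.0], [0.0, -0.0, -1.0]]
force: [0.2, -0.8, 0.3]
finger_gap: 13.9
grasp_force: 30.0
```

Emit:
{"op": "carry_out", "data": {
  "targets": [
    {"delta_pos": [0,0.011,-0.065],"delta_rot": [0,0,0],"fingers": 5},
    {"delta_pos": [0,0.018,-0.131],"delta_rot": [0,0,0],"fingers": 5},
    {"delta_pos": [0,0.019,-0.198],"delta_rot": [0,0,0],"fingers": 5},
    {"delta_pos": [0,0.009,-0.265],"delta_rot": [0,0,0],"fingers": 5},
    {"delta_pos": [0,-0.014,-0.331],"delta_rot": [0,0,0],"fingers": 5},
    {"delta_pos": [0,-0.043,-0.329],"delta_rot": [0,0,0],"fingers": 5},
    {"delta_pos": [0,-0.072,-0.324],"delta_rot": [0,0,0],"fingers": 5},
    {"delta_pos": [0,-0.1,-0.316],"delta_rot": [0,0,0],"fingers": 5},
    {"delta_pos": [0,-0.127,-0.306],"delta_rot": [0,0,0],"fingers": 5},
    {"delta_pos": [0,-0.153,-0.294],"delta_rot": [0,0,0],"fingers": 5},
    {"delta_pos": [0,-0.178,-0.28],"delta_rot": [0,0,0],"fingers": 5},
    {"delta_pos": [0,-0.202,-0.263],"delta_rot": [0,0,0],"fingers": 5},
    {"delta_pos": [0,-0.224,-0.244],"delta_rot": [0,0,0],"fingers": 5},
    {"delta_pos": [0,0,0],"delta_rot": [0,0,0],"fingers": 5},
    {"delta_pos": [0,0,0],"delta_rot": [0,0,0],"fingers": 5}
  ]
}}

```text
t: 25.2
position: [504.2, -36.6, 289.7]
ee_rot: [[0.309, -0.951, -0.001], [-0.951, -0.309, -0.0], [-0.0, 0.001, -1.0]]
force: [-0.2, -0.1, 0.2]
finger_gap: 14.3
grasp_force: 30.0
```

Emit:
{"op": "carry_out", "data": {
  "targets": [
    {"delta_pos": [0,-0.244,-0.23],"delta_rot": [0,0,0],"fingers": 5},
    {"delta_pos": [0,-0.263,-0.208],"delta_rot": [0,0,0],"fingers": 5},
    {"delta_pos": [0,-0.28,-0.184],"delta_rot": [0,0,0],"fingers": 5},
    {"delta_pos": [0,-0.294,-0.159],"delta_rot": [0,0,0],"fingers": 5},
    {"delta_pos": [0,-0.306,-0.133],"delta_rot": [0,0,0],"fingers": 5},
    {"delta_pos": [0,-0.316,-0.106],"delta_rot": [0,0,0],"fingers": 5},
    {"delta_pos": [0,-0.324,-0.078],"delta_rot": [0,0,0],"fingers": 5},
    {"delta_pos": [0,0,0],"delta_rot": [0,0,0],"fingers": 5},
    {"delta_pos": [0,0,0],"delta_rot": [0,0,0],"fingers": 5},
    {"delta_pos": [0,0,0],"delta_rot": [0,0,0],"fingers": 5}
  ]
}}

```text
t: 26.03
position: [552.3, -20.9, 316.6]
ee_rot: [[0.309, -0.951, -0.001], [-0.951, -0.309, -0.0], [-0.0, 0.001, -1.0]]
force: [1.3, -0.5, -3.9]
finger_gap: 14.1
grasp_force: 29.9
```

Emit:
{"op": "carry_out", "data": {
  "targets": [
    {"delta_pos": [0,-0.15,-0.02],"delta_rot": [0,0,0],"fingers": 5},
    {"delta_pos": [0,-0.15,-0.012],"delta_rot": [0,0,0],"fingers": 5},
    {"delta_pos": [0,-0.13,-0.01],"delta_rot": [0,0,0],"fingers": 5},
    {"delta_pos": [0,-0.11,-0.005],"delta_rot": [0,0,0],"fingers": 5},
    {"delta_pos": [0,-0.08,-0.003],"delta_rot": [0,0,0],"fingers": 5},
    {"delta_pos": [0,-0.04,0],"delta_rot": [0,0,0],"fingers": 5},
    {"delta_pos": [0,0,0],"delta_rot": [0,0,0],"fingers": 5},
    {"delta_pos": [0,0,0],"delta_rot": [0,0,0],"fingers": 5},
    {"delta_pos": [0,0,0],"delta_rot": [0,0,0],"fingers": 5},
    {"delta_pos": [0,0,0],"delta_rot": [0,0,0],"fingers": 5}
  ]
}}

```text
t: 26.87
position: [568.0, -15.8, 318.3]
ee_rot: [[0.309, -0.951, -0.0], [-0.951, -0.309, 0.0], [-0.0, 0.0, -1.0]]
force: [-0.0, -0.4, -6.2]
finger_gap: 13.8
grasp_force: 29.9
```

Run:
```python
from h import *
s=manip.observe(); print(s["position"],s["force"],s["t"])
a=manip.grab_frame("side"); b=manip.grab_frame("scene")
r=lambda a:cv2.resize(a,None,fx=2.8,fy=2.8,interpolation=cv2.INTER_CUBIC)[:,:,::-1]
cv2.imwrite("pics/s8.png",np.hstack([r(a[120:280,230:370]),r(b[120:280,210:350])]))
```

```text
[568.04888323 -15.79388681 318.30154137] [-0.03710931 -0.3984432  -6.23921254] 26.8667
```

View pics/s8.png

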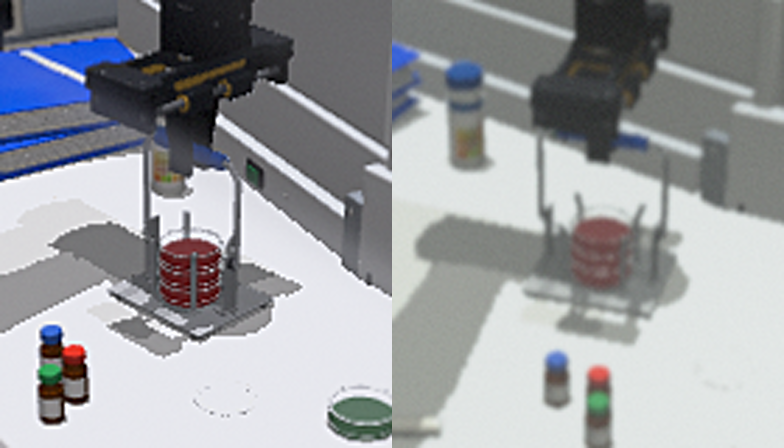

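Both crops show the bail upright with the stack intact, and the wrist now carries about 6.2 N, roughly the weight of the loaded carrier. I'll lift gently.

Emit:
{"op": "carry_out", "data": {
  "targets": [
    {"delta_pos": [0,0,-0.05],"delta_rot": [0,0,0],"fingers": 5},
    {"delta_pos": [0,0,-0.1],"delta_rot": [0,0,0],"fingers": 5},
    {"delta_pos": [0,0,-0.15],"delta_rot": [0,0,0],"fingers": 5},
    {"delta_pos": [0,0,-0.2],"delta_rot": [0,0,0],"fingers": 5},
    {"delta_pos": [0,0,-0.25],"delta_rot": [0,0,0],"fingers": 5},
    {"delta_pos": [0,0,-0.3],"delta_rot": [0,0,0],"fingers": 5},
    {"delta_pos": [0,0,-0.35],"delta_rot": [0,0,0],"fingers": 5},
    {"delta_pos": [0,0,-0.4],"delta_rot": [0,0,0],"fingers": 5},
    {"delta_pos": [0,0,-0.4],"delta_rot": [0,0,0],"fingers": 5},
    {"delta_pos": [0,0,-0.4],"delta_rot": [0,0,0],"fingers": 5},
    {"delta_pos": [0,0,-0.4],"delta_rot": [0,0,0],"fingers": 5},
    {"delta_pos": [0,0,-0.4],"delta_rot": [0,0,0],"fingers": 5},
    {"delta_pos": [0,0,-0.4],"delta_rot": [0,0,0],"fingers": 5},
    {"delta_pos": [0,0,-0.35],"delta_rot": [0,0,0],"fingers": 5},
    {"delta_pos": [0,0,-0.3],"delta_rot": [0,0,0],"fingers": 5},
    {"delta_pos": [0,0,-0.25],"delta_rot": [0,0,0],"fingers": 5},
    {"delta_pos": [0,0,-0.2],"delta_rot": [0,0,0],"fingers": 5},
    {"delta_pos": [0,0,-0.15],"delta_rot": [0,0,0],"fingers": 5},
    {"delta_pos": [0,0,-0.1],"delta_rot": [0,0,0],"fingers": 5},
    {"delta_pos": [0,0,-0.05],"delta_rot": [0,0,0],"fingers": 5}
  ]
}}

```text
t: 28.63
position: [568.2, -15.8, 448.5]
ee_rot: [[0.309, -0.951, -0.0], [-0.951, -0.309, 0.0], [-0.0, 0.0, -1.0]]
force: [-0.1, 0.3, -6.2]
finger_gap: 14.4
grasp_force: 29.9
```

Emit:
{"op": "carry_out", "data": {
  "targets": [
    {"delta_pos": [0,0,0],"delta_rot": [0,0,0],"fingers": 5},
    {"delta_pos": [0,0,0],"delta_rot": [0,0,0],"fingers": 5},
    {"delta_pos": [0,0,0],"delta_rot": [0,0,0],"fingers": 5},
    {"delta_pos": [0,0,0],"delta_rot": [0,0,0],"fingers": 5},
    {"delta_pos": [0,0,0],"delta_rot": [0,0,0],"fingers": 5},
    {"delta_pos": [0,0,0],"delta_rot": [0,0,0],"fingers": 5},
    {"delta_pos": [0,0,0],"delta_rot": [0,0,0],"fingers": 5},
    {"delta_pos": [0,0,0],"delta_rot": [0,0,0],"fingers": 5},
    {"delta_pos": [0,0,0],"delta_rot": [0,0,0],"fingers": 5},
    {"delta_pos": [0,0,0],"delta_rot": [0,0,0],"fingers": 5},
    {"delta_pos": [0,0,0],"delta_rot": [0,0,0],"fingers": 5},
    {"delta_pos": [0,0,0],"delta_rot": [0,0,0],"fingers": 5},
    {"delta_pos": [0,0,0],"delta_rot": [0,0,0],"fingers": 5},
    {"delta_pos": [0,0,0],"delta_rot": [0,0,0],"fingers": 5},
    {"delta_pos": [0,0,0],"delta_rot": [0,0,0],"fingers": 5},
    {"delta_pos": [0,0,0],"delta_rot": [0,0,0],"fingers": 5},
    {"delta_pos": [0,0,0],"delta_rot": [0,0,0],"fingers": 5},
    {"delta_pos": [0,0,0],"delta_rot": [0,0,0],"fingers": 5},
    {"delta_pos": [0,0,0],"delta_rot": [0,0,0],"fingers": 5},
    {"delta_pos": [0,0,0],"delta_rot": [0,0,0],"fingers": 5}
  ]
}}

```text
t: 30.3
position: [568.2, -15.8, 448.4]
ee_rot: [[0.309, -0.951, 0.0], [-0.951, -0.309, 0.0], [-0.0, -0.0, -1.0]]
force: [-0.1, 0.9, -6.1]
finger_gap: 14.2
grasp_force: 29.9
```

Run:
```python
from h import *
r=lambda a:cv2.resize(a,None,fx=2.8,fy=2.8,interpolation=cv2.INTER_CUBIC)[:,:,::-1]
C=cam("side"); ims=[]
for i in range(8):
    im=manip.grab_frame("side"); ims.append(im)
    q=[x for x in manip.cut_out("side","carrier")][:1]+manip.cut_out("side","red_dish_1")[:1]; print([np.round(cen(x["mask"]),1).tolist() for x in q])
s=manip.observe(); print(s["position"],s["force"],s["t"],s["finger_gap"])
b=manip.grab_frame("scene")
cv2.imwrite("pics/s9.png",np.hstack([r(ims[-1][80:240,230:370]),r(b[80:240,210:350])]))
```

```text
[[298.3, 165.8], [297.7, 162.1]]
[[299.0, 167.8], [298.4, 162.7]]
[[298.3, 169.1], [296.5, 172.2]]
[[298.4, 166.3], [297.1, 162.4]]
[[299.8, 168.4], [296.9, 172.3]]
[[298.6, 167.3], [298.0, 162.5]]
[[299.8, 169.4], [297.6, 162.2]]
[[298.0, 162.4]]
[568.17960188 -15.77266476 448.36415045] [-0.27727792 -0.70148526 -6.47830184] 31.5 14.512395386266768
```

View pics/s9.png

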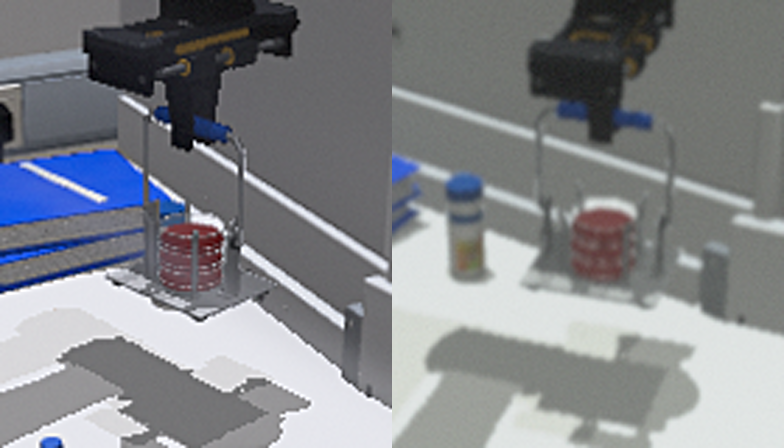

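The carrier hangs level about 130 mm up with all three dishes in it. I'll check numerically for residual swing before handing in.

Run:
```python
from h import *
g=lambda:cv2.cvtColor(manip.grab_frame("side")[150:200,265:330],cv2.COLOR_RGB2GRAY).astype(np.float32)
a=g(); d=[np.round(cv2.phaseCorrelate(a,g())[0],2).tolist() for _ in range(10)]; print(d)
if np.abs(d).max()<0.5: print(manip.hand_in())
```

```text
[[0.0, -0.01], [0.02, -0.02], [-0.02, 0.0], [0.01, 0.0], [0.02, -0.01], [-0.0, -0.0], [0.02, -0.02], [-0.0, -0.02], [-0.01, -0.02], [0.02, -0.01]]
the job is handed in; nothing more can be done
None
```

I handed the job in, with no verdict returned: all three red dishes are stacked flat in the carrier, which hangs level and steady from the blue grip with its feet about 13 cm above the bench; the green dish and bystanders were not touched.

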